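# Load the torque arm and hold the hidden bolt head

### The arm

A 6-joint arm with a two-finger parallel gripper is mounted at the origin on a cart in front of the work surface, level with it; the furniture and walls round the work are solid. World frame = base frame: x ahead of the robot, y to its left, z up, the work surface at z = 0. Lengths are in m, angles in degrees, forces in N, time in s.
With the tool pointing down it reaches from about 0.25 to 0.725 m from the base axis. Payload 9.7 kg.
Tool frame: the origin (TCP) lies between the finger pads, 19 mm behind the fingertips; this is the grasp point; z points along the fingers, y is the line along which they close (so a half turn about z gives the same grasp; the last joint's range is limited). The gripper opens to 85 mm and grips with 20 to 120 N. Pads are 22 mm wide; open, the fingers measure 114 mm over their backs; the gripper's body (76 mm by 85 mm) begins 54 mm behind the grasp point. The pads swing forward as they close: fully open they stand 13 mm farther back than shut.
Start: joints at [-67.838, 4.979, 10.078, 95.1, 0, 90], TCP at [0.207, -0.509, 0.25] pointing down, gripper open.
Joint ranges: [-179.16, 179.16], [-48.56, 103.87], [-65.8, 70.77], [-126.05, 130.52], [-82.76, 87.17], [-180, 180]. Speed limits (degrees/s): [127.2, 127.2, 147.25, 180, 180, 180].

### API

Orientations are given as [roll, pitch, yaw] about the fixed x, y, z axes, in that order (R = Rz(yaw) Ry(pitch) Rx(roll)).
In Python, from workcell import sensors, camera, ticket gives the robot as it stands.
- The arm moves only by the shell command python3 -m handwheel 'ROWS' [FORCE]. ROWS is a JSON object of lists of equal length, an entry for each row: "gripper": the opening, from -1 (shut) to 1 (fully open); "slide": the shift along the tool's x, y, z in mm, a list of three; "yaw": the turn about the tool's z in rad. A call has 1 to 8 rows; each row shifts and turns the commanded pose from where the row before left it, along the tool's axes as they then stand; what a row does not reach is not made up. A row lasts 1/12 s, in which the tool goes at most 41.7 mm and 7.16 degrees, less where a joint would pass 70% of its speed; a pose out of reach is approached as far as the arm can. A call is refused whole if a number of a shift passes 41.7 or a number of a turn 0.125, either way. A call with a gripper value outside its range is refused whole. The fingers move at their own pace and stop on an object; FORCE is the grip in N (left out, the last holds). Time passes only in rows, so rows that do not move let the fingers close. It gives the time, the measured TCP pose, the force, the opening and the grip force at its end, in the units of the state.
- sensors.get_obs(): the state, without advancing time (a new reading comes with each control period).
- camera(name): name is "side" or "top"; returns a dict with "img" (480x640x3 uint8, red, green, blue), "fx", "fy", "cx", "cy" (pixels), "R" (3x3) and "t" (3): a world point X has camera coordinates R X + t. Camera axes: x right, y down, z forward; pixel columns grow to the right and rows downward; lengths in m; the calibration is good to about 2 mm. A picture is of the moment at which its call begins. There is no depth.
- ticket.job_done(): hands the job in; it is judged then, once.
The state is a dict: "time": time; "q": joint angles; "qd": joint speeds; "joint_efforts": joint torques, N m; "ee_pos": TCP position; "tcp_rot": TCP orientation; "wrist_force": force on the tool from outside, world axes, zero at the start; "torque": the same for the moment, N m; "opening": finger opening in m; "grasp_force": force on a finger pad.
Only numpy, scipy, OpenCV 4.12 (cv2) and the standard library are available. Lean on these libraries where they do the work, as an engineer would, in place of code of your own. Each camera call takes 0.05 s, during which the arm holds its last target. There are 200 camera calls.

### The job

Load the torque arm on the bracket: lay the large flat disc centred on its round plate, then the small disc centred on top of the large one, and let go of both. Then reach down into the gap between the bracket's two cheeks, grip the bolt's hexagonal head firmly by its two side flats, turn it the few degrees that bring the loaded arm up level off its stop, and finish while holding it there so that it cannot turn back, touching neither arm nor discs. Leave the tape measure, screwdriver, marker and tin where they are.

Things in the scene. Friction and masses are not known exactly. Their poses are not given: they have to be found in the camera images.
- bracket: fixed steel U bracket: base 100 (x) x 120 x 10 mm, two cheeks 6 mm thick, 90 mm wide in y, tops 115 mm up, inner faces at x = -22 and +22 mm; gap open above and at both y ends. Origin: centre of underside; x from front cheek (robot's side) to rear, z up. An M20 bolt along x, 85 mm up at y = 0, passes the front cheek; nut and arm are in front (shank end at x = -58 mm), head in the gap
- bolt_head (a point): hexagon head, 30 mm across flats, 16 mm thick, mid-gap, 14 mm from each cheek; origin: its centre, 85 mm up. x = bolt axis (bracket's x), y = normal of the flats to grip (17 mm high), which face the bracket's +-y when the arm is level. On the stop it is rotated +0.12 rad about its x; a grip alone does not square it: turn it -0.12 rad. Load 0.2 N m: grip with about 40 N; let go, it drops back
- load_plate (a point): round steel plate, 50 mm across, 6 mm thick, on the torque arm, one piece with bolt and head. Origin: centre of its top, z = normal. Level: at x -70, y -85, z 98 mm from the bracket's origin; on the stop: tilted 0.12 rad, outer (-y) side lower, centre 10 mm lower; it tips no further under the discs. The arm's bar runs from the bolt past its rear side, below its top
- bolt (a joint): angle of bolt, head and arm together, rad: 0 = arm resting down on its stop (start), 0.12 = arm level and side flats upright, grows as the arm rises, up to 0.5
- big_disc: loose plain aluminium disc, 60 mm across, 16 mm thick, about 0.11 kg, lying flat on the surface; origin: centre of its underside, z up
- small_disc: loose plain aluminium disc, 40 mm across, 16 mm thick, about 0.05 kg, lying flat on the surface; origin: centre of its underside, z up
- tape_measure: yellow tape measure standing near the robot, 40x83x66 mm, bystander; origin: centre of its underside
- screwdriver: red-handled screwdriver lying near the robot, 200 mm long, bystander; origin: centre of its underside
- marker: red and white marker lying at the back left, 135 mm long, bystander; origin: centre of its underside
- wax_tin: round tin with a brass-coloured lid beside the discs, 58 mm across, 29 mm high, bystander (not one of the discs); origin: centre of its underside
Things that resemble listed ones, but are neither listed nor needed, are in the scene too. What is shaped like the big_disc but blue or green is not meant.

How it is judged (in metres and radians):
On the way, in this order (a step that is already met when the one before it is completed fails the run):
1. the large disc lies centred on the arm's plate, let go (distance between big_disc and load_plate below 0.01 m and angle between the z axis of big_disc and the z axis of load_plate, either way round below 0.08 rad and contact force between each of the arm, the fingers and big_disc below 0.1 N), for 0.2 s.
2. the small disc lies centred on the large one, let go (distance between big_disc and load_plate below 0.01 m and z of small_disc in the frame of big_disc between 0.012 and 0.019 m and horizontal distance between small_disc and big_disc below 0.01 m and contact force between each of the arm, the fingers and small_disc below 0.1 N), for 0.2 s.
At the end, for the whole second after the job is handed in: The fingers grip the bolt head (more than 10 N, TCP within 30 mm of the head's centre) and hold it still with the arm level within 0.055 rad (3 deg), off its stop; the large disc lies flat on the plate and the small one on it, each centred within 10 mm; robot touches neither arm nor discs (all of step 2 and contact force between the fingers and bolt above 10 N and distance between the grasp point and bolt_head below 0.03 m and value of joint bolt between 0.065 and 0.175 rad and velocity of joint bolt between -0.05 and 0.05 rad/s and contact force between each of the arm, the fingers and big_disc below 0.1 N and angle between the z axis of big_disc and the z axis of load_plate, either way round below 0.08 rad and contact force between each of the arm, the fingers and bolt_c0 below 0.3 N and contact force between each of the arm, the fingers and bolt_c1 below 0.3 N and contact force between each of the arm, the fingers and bolt_c2 below 0.3 N); the arm keeps its last pose, push and grip.
It fails at once if a bystander is moved more than 4 cm (distance of any of tape_measure, screwdriver, marker, wax_tin from where it was at the start of the episode above 0.04 m).
It also fails if it takes over 61 s, if anything falls off the work surface, if the arm or the gripper's body presses on something with over 40 N, if the wrist force passes 120 N, or if a joint passes its speed limit or range.

## Working session

There is one attempt and no reset: what is moved stays moved. The work goes in short steps, Python scripts to look and compute and a shell command to move; the robot and the scene stay as the last step left them, time stands still between calls to the robot, and variables do not carry over. Pictures are saved under pics/ and viewed, at most 10 in all, crops included, and the job is handed in when it is done.

```bash
mkdir -p pics; ls
python3 - <<'E'
from workcell import sensors,camera
import cv2,numpy as np,pickle
o=sensors.get_obs();print(o)
for n in("top","side"):
    c=camera(n);pickle.dump(c,open(f"pics/{n}0.pkl","wb"));cv2.imwrite(f"pics/{n}0.png",c["img"][:,:,::-1])
    print(n,c["fx"],c["fy"],c["cx"],c["cy"],np.round(c["R"],3).tolist(),np.round(c["t"],3), "pos",-np.array(c["R"]).T@c["t"])
E
```

```text
pics
{'time': 0.0, 'q': array([-6.78380354e+01,  5.01041315e+00,  1.00338239e+01,  9.50986876e+01,
       -3.81250857e-04,  8.99985335e+01]), 'qd': array([ 0.06891154, -0.03829123, -0.03933764,  0.03161495, -0.0316545 ,
        0.00625269]), 'joint_efforts': array([-1.82041873e-03, -5.20377874e+01,  4.64814055e+01,  1.60422223e-02,
       -1.61674907e-04, -1.58222448e-06]), 'ee_pos': array([ 0.20739612, -0.50917933,  0.24928399]), 'tcp_rot': array([-1.79924723e+02,  3.79323826e-04,  2.21634316e+01]), 'wrist_force': array([-0.40518016, -0.39966543, -0.17352686]), 'torque': array([-0.03838658, -0.01432274, -0.01077612]), 'grasp_force': 0.0, 'opening': 0.08503842408069164}
top 500.03224411829416 500.03224411829416 315.41556101900073 240.58204980044164 [[-0.028, -0.999, -0.02], [-0.983, 0.031, -0.181], [0.181, 0.015, -0.983]] [-0.025  0.589  1.046] pos [ 0.38806592 -0.05835359  1.13498146]
side 446.9702194059403 446.9702194059403 322.524959994022 242.72328837553835 [[0.997, -0.071, -0.002], [-0.041, -0.549, -0.835], [0.058, 0.833, -0.55]] [-0.56   0.051  0.947] pos [ 0.50529784 -0.80062415  0.56259817]
```

View pics/top0.png

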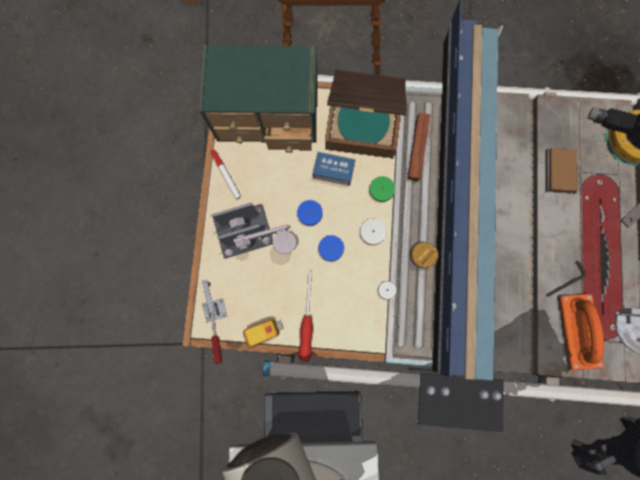

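View pics/side0.png

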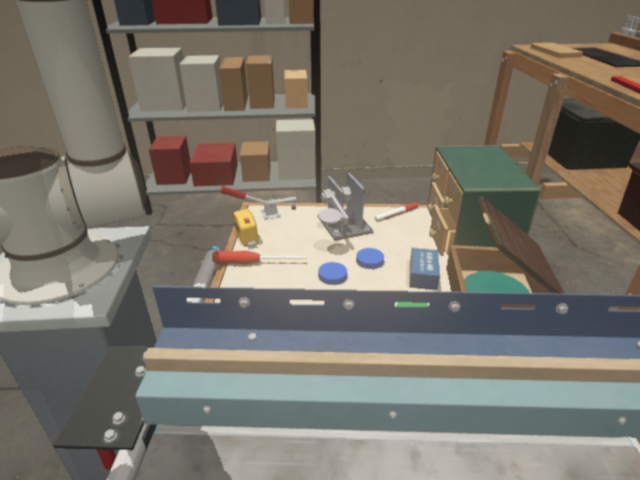

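Top view: bracket near (243,230), its plate at (284,241). Blue discs are at (310,213) and (331,248), green at (382,189), whitish discs at (373,231) and (387,290), and a brass-lidded tin at (425,255). In the side view the blue wall hides the whitish discs.

```bash
cat > h.py <<'E'
import numpy as np,pickle,cv2
def load(n): return pickle.load(open(f"pics/{n}.pkl","rb"))
def proj(c,X):
    p=np.array(c["R"])@np.array(X,float)+np.array(c["t"]);return np.array([c["fx"]*p[0]/p[2]+c["cx"],c["fy"]*p[1]/p[2]+c["cy"]])
def ray(c,u,v):
    R=np.array(c["R"]);d=R.T@np.array([(u-c["cx"])/c["fx"],(v-c["cy"])/c["fy"],1]);return -R.T@np.array(c["t"]),d
def plane(c,u,v,z):
    o,d=ray(c,u,v);return o+d*(z-o[2])/d[2]
def grab(n,name):
    from workcell import camera
    c=camera(n);pickle.dump(c,open(f"pics/{name}.pkl","wb"));return c
def meet(c1,p1,c2,p2):
    o1,d1=ray(c1,*p1);o2,d2=ray(c2,*p2);A=np.stack([d1,-d2],1);s=np.linalg.lstsq(A,o2-o1,rcond=None)[0]
    a,b=o1+d1*s[0],o2+d2*s[1];return (a+b)/2,np.linalg.norm(a-b)
E
python3 - <<'E'
from h import *
t=load("top0");s=load("side0")
print("tcp in top",proj(t,[.207,-.509,.25]),"side",proj(s,[.207,-.509,.25]))
for u,v in [(205,345),(385,355),(440,358),(400,85),(373,231),(387,290),(425,255),(284,241),(440,360),(460,10),(490,370)]: print((u,v),plane(t,u,v,0).round(3))
im=t["img"][:,:,::-1]
a=cv2.resize(im[170:320,195:445],None,fx=3.2,fy=3.2,interpolation=cv2.INTER_CUBIC);cv2.imwrite("pics/topcrop.png",a)
im=s["img"][:,:,::-1]
a=cv2.resize(im[165:320,170:420],None,fx=3.2,fy=3.2,interpolation=cv2.INTER_CUBIC);cv2.imwrite("pics/sidecrop.png",a)
E
```

```text
tcp in top [600.19698733 435.66409763] side [-34.39174399 370.11773739]
(205, 345) [0.368 0.212 0.   ]
(385, 355) [ 0.336 -0.188  0.   ]
(440, 358) [ 0.326 -0.308  0.   ]
(400, 85) [ 0.977 -0.258  0.   ]
(373, 231) [ 0.616 -0.175  0.   ]
(387, 290) [ 0.479 -0.2    0.   ]
(425, 255) [ 0.556 -0.291  0.   ]
(284, 241) [0.599 0.031 0.   ]
(440, 360) [ 0.322 -0.308  0.   ]
(460, 10) [ 1.173 -0.42   0.   ]
(490, 370) [ 0.298 -0.415  0.   ]
```

View pics/topcrop.png

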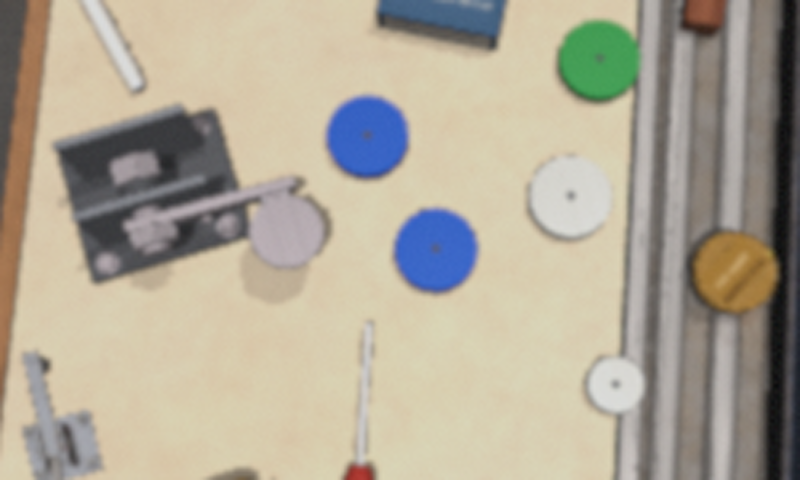

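View pics/sidecrop.png

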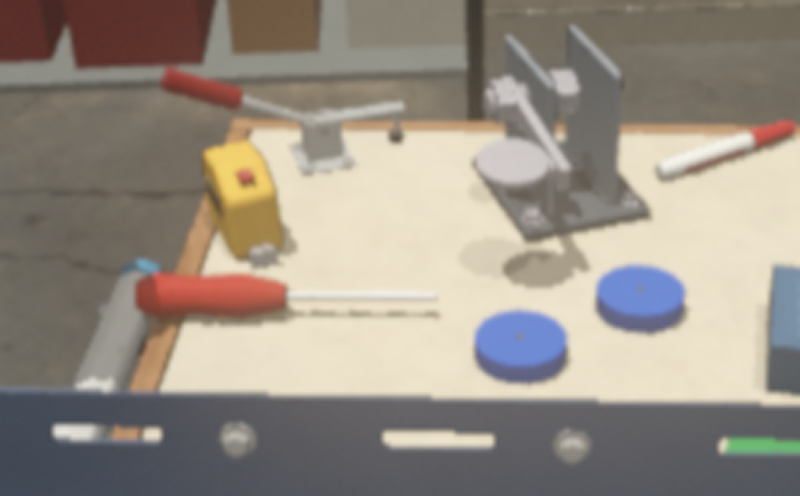

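Candidates for the large disc:
- whitish (373,231)
- blue (310,213) and (331,248)
- green (382,189)
- brass tin (425,255)
- arm's own plate (284,241)

For the small disc there is only the whitish one at (387,290). The crops confirm plain whitish/aluminium discs at crop (570,197) and (615,384), so I choose those. Next I measure them.

Run:
```python
from h import *
t=load("top0");s=load("side0")
im=t["img"].astype(int)
hsv=cv2.cvtColor(t["img"],cv2.COLOR_RGB2HSV)
def blob(mask,u,v,c,z,nm,r=25):
    m=np.zeros(mask.shape,np.uint8);m[v-r:v+r,u-r:u+r]=mask[v-r:v+r,u-r:u+r]
    cs,_=cv2.findContours(m,cv2.RETR_EXTERNAL,cv2.CHAIN_APPROX_NONE)
    k=max(cs,key=cv2.contourArea);e=cv2.fitEllipse(k);x=plane(c,*e[0],z)
    p=np.array([plane(c,*q[0],z)[:2] for q in k]);(cx,cy),rad=cv2.minEnclosingCircle(p.astype(np.float32)*1000)
    print(nm,np.round(e[0],1),x.round(4),"circ",cx,cy,"rad mm",rad,"area r",np.sqrt(cv2.contourArea(p.astype(np.float32)*1000)/np.pi))
white=((hsv[...,1]<35)&(hsv[...,2]>190)).astype(np.uint8)
print(hsv[231,373],hsv[231,378],hsv[290,383],hsv[241,284],hsv[260,350],hsv[290,395])
blob(white,373,231,t,.016,"big",20);blob(white,387,290,t,.016,"small",12)
# plate
pl=((hsv[...,1]<40)&(hsv[...,2]>110)&(abs(im-np.array(t["img"][241,284]).astype(int)).sum(2)<70)).astype(np.uint8)
blob(pl,284,242,t,.088,"plate",14)
def crop(p,x0,y0): return (x0+p[0]/3.2,y0+p[1]/3.2)
# base corners top crop z=.01
C={}
for n,p in dict(rl=(58,145),rr=(215,110),fr=(247,235),fl=(96,281)).items(): 
    C[n]=plane(t,*crop(p,195,170),.010 if n!="rl" else .115);print(n,C[n].round(4))
for n,p in dict(rear_l=(57,147),rear_r=(182,110),front_l=(77,215),front_r=(203,180)).items(): print("cheektop",n,plane(t,*crop(p,195,170),.115).round(4))
for n,p in dict(cA=(506,38),cB=(572,28),cC=(620,82)).items(): print("side cheek",n,plane(s,*crop(p,170,165),.115).round(4))
for n,p in dict(bf=(528,238),bb=(648,213)).items(): print("side base corner",n,plane(s,*crop(p,170,165),.01).round(4))
for z in(.088,): print("side plate",plane(s,*crop((514,162),170,165),z).round(4))
print("top/side plate",meet(t,(284.5,241.5),s,crop((513,162),170,165)))
print("wall",[meet(t,q,s,(155,288)) for q in[(437,372),(450,372)]])
```

```text
[ 15   3 151] [ 30   7 214] [ 38   5 218] [165  14 182] [ 23  46 216] [ 23  10 201]
big [373.4 230.4] [ 0.6139 -0.1744  0.016 ] circ 614.4710693359375 -174.08523559570312 rad mm 30.184858322143555 area r 28.5315136540743
small [387.1 289.6] [ 0.4784 -0.1984  0.016 ] circ 478.8230895996094 -199.16009521484375 rad mm 19.434280395507812 area r 17.905984441416834
plate [282.7 240.6] [0.5834 0.0269 0.088 ] circ 587.0016479492188 29.04936981201172 rad mm 33.46394729614258 area r 25.226134381316168
rl [0.637  0.1704 0.115 ]
rr [0.685  0.0797 0.01  ]
fr [0.5921 0.0575 0.01  ]
fl [0.5622 0.1658 0.01  ]
cheektop rear_l [0.6357 0.171  0.115 ]
cheektop rear_r [0.658  0.0886 0.115 ]
cheektop front_l [0.5898 0.1575 0.115 ]
cheektop front_r [0.6104 0.0751 0.115 ]
side cheek cA [0.5855 0.1562 0.115 ]
side cheek cB [0.6358 0.1698 0.115 ]
side cheek cC [0.6582 0.0792 0.115 ]
side base corner bf [0.5928 0.0479 0.01  ]
side base corner bb [0.6833 0.0748 0.01  ]
side plate [0.5799 0.0213 0.088 ]
top/side plate (array([0.58044213, 0.02320407, 0.08710596]), np.float64(0.0020383937630519973))
wall [(array([ 0.30158972, -0.2707731 ,  0.14552479]), np.float64(0.013497165378521853)), (array([ 0.30568153, -0.29072577,  0.16092954]), np.float64(0.006251340164179871))]
```

Big disc is at (0.614,-0.174) with radius 30, small disc at (0.479,-0.199). The plate measures (0.580,0.023,0.087), where about 0.088 is expected, and the bracket's yaw is about 15.1°. The wall top is about 0.16 m, so I rise first and turn the fingers along world x.

```bash
python3 -m handwheel '{"gripper":[1,1,1,1,1,1,1,1],"slide":[[0,0,-8],[0,0,-8],[0,0,-8],[0,0,-8],[0,0,-8],[0,0,-8],[0,0,-8],[0,0,-8]],"yaw":[-0.125,-0.125,-0.125,-0.125,-0.125,-0.125,-0.125,-0.125]}' 40
python3 -m handwheel '{"gripper":[1,1],"slide":[[0,0,0],[0,0,0]],"yaw":[-0.1,-0.09]}'
python3 -c "
from workcell import sensors;print(sensors.get_obs()['q'])"
```

```text
time: 0.77
ee_pos: [0.2074, -0.5093, 0.314]
tcp_rot: [-180.0, -0.0, 79.8]
wrist_force: [0.1, -0.2, 0.0]
opening: 0.0853
grasp_force: 0.0
time: 0.93
ee_pos: [0.2075, -0.5095, 0.3142]
tcp_rot: [180.0, 0.0, 90.6]
wrist_force: [-0.1, -0.2, -0.4]
opening: 0.0854
grasp_force: 0.0
[-6.78374028e+01  7.03448082e+00  1.95672680e+01  1.02522192e+02
  9.63680143e-04  2.15185053e+01]
```

```bash
python3 -m handwheel '{"gripper":[1,1,1,1,1,1,1,1],"slide":[[26,31,0],[26,31,0],[26,31,0],[26,31,0],[26,31,0],[26,31,0],[26,31,0],[26,31,0]],"yaw":[0.01,0,0,0,0,0,0,0]}'
python3 -m handwheel '{"gripper":[1,1,1,1,1,1,1,1],"slide":[[26,31,0],[26,31,0],[26,31,0],[26,31,10],[23,34,20],[0,0,30],[0,0,30],[0,0,30]],"yaw":[0,0,0,0,0,0,0,0]}'
```

```text
time: 1.6
ee_pos: [0.4572, -0.3004, 0.3138]
tcp_rot: [-180.0, -0.0, 89.8]
wrist_force: [0.1, -0.6, -0.2]
opening: 0.0853
grasp_force: 0.0
time: 2.27
ee_pos: [0.612, -0.1768, 0.1934]
tcp_rot: [-179.9, -0.0, 89.9]
wrist_force: [0.2, -0.1, -0.5]
opening: 0.0854
grasp_force: 0.0
```

```bash
python3 -m handwheel '{"gripper":[1,1,1,1,1,1,1],"slide":[[2.5,2,30],[0,0,35],[0,0,35],[0,0,35],[0,0,25],[0,0,15],[0,0,0]],"yaw":[0,0,0,0,0,0,0]}'
python3 -m handwheel '{"gripper":[-1,-1,-1,-1,-1,-1,-1,-1],"slide":[[0,0,0],[0,0,0],[0,0,0],[0,0,0],[0,0,0],[0,0,0],[0,0,0],[0,0,0]],"yaw":[0,0,0,0,0,0,0,0]}' 40
```

```text
time: 2.85
ee_pos: [0.611, -0.1745, 0.0159]
tcp_rot: [-179.6, -0.1, 89.8]
wrist_force: [-0.2, -0.2, 0.0]
opening: 0.0855
grasp_force: 0.0
time: 3.52
ee_pos: [0.6147, -0.1755, 0.023]
tcp_rot: [179.8, 0.1, 89.8]
wrist_force: [0.5, -0.1, 5.7]
opening: 0.0578
grasp_force: 43.6
```

```bash
python3 -m handwheel '{"gripper":[-1,-1,-1,-1,-1,-1],"slide":[[0,0,-10],[0,0,-20],[0,0,-35],[0,0,-35],[0,0,-35],[0,0,0]],"yaw":[0,0,0,0,0,0]}'
python3 - <<'E'
from h import *
s=grab("side","side1");im=s["img"][:,:,::-1]
p=proj(s,[.614,-.175,.13]).astype(int);print(p)
a=im[max(p[1]-75,0):p[1]+75,p[0]-100:p[0]+100];cv2.imwrite("pics/s1.png",cv2.resize(a,None,fx=4,fy=4,interpolation=cv2.INTER_CUBIC))
E
```

```text
time: 4.02
ee_pos: [0.6158, -0.1759, 0.165]
tcp_rot: [179.4, 0.2, 89.8]
wrist_force: [0.8, -1.4, 0.2]
opening: 0.0576
grasp_force: 43.4
[360 250]
```

View pics/s1.png

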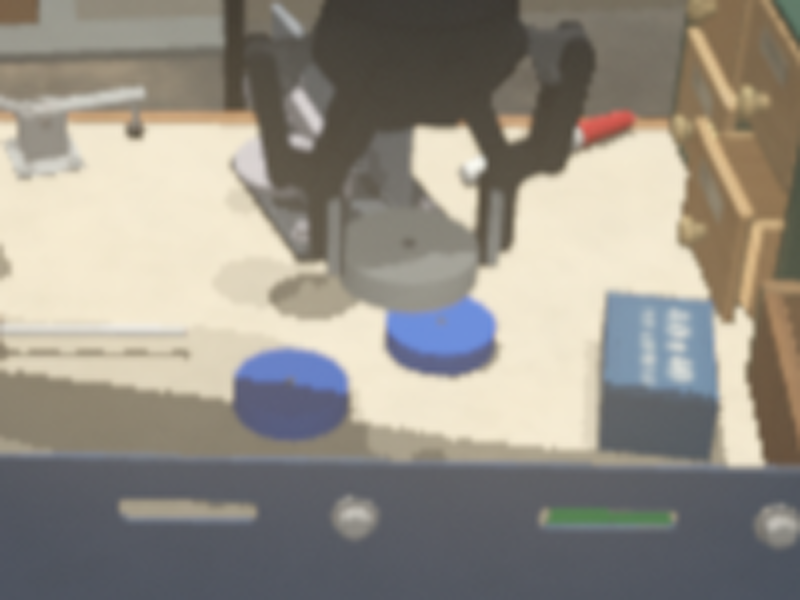

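```bash
python3 -m handwheel '{"gripper":[-1,-1,-1,-1,-1,-1,-1,-1],"slide":[[20,-4,-5],[30,-6,-5],[33,-6,0],[33,-6,0],[33,-6,0],[30,-5,0],[18,-3,0],[0,0,0]],"yaw":[0,0,0,0,0,0,0,0]}'
python3 -m handwheel '{"gripper":[-1,-1,-1,-1],"slide":[[0,0,0],[0,0,0],[0,0,0],[0,0,0]],"yaw":[-0.12,-0.12,-0.02,0]}'
```

```text
time: 4.73
ee_pos: [0.5774, 0.0251, 0.1653]
tcp_rot: [-179.9, -0.0, 90.0]
wrist_force: [0.9, 0.1, -1.4]
opening: 0.0578
grasp_force: 43.3
time: 5.07
ee_pos: [0.5782, 0.0214, 0.1653]
tcp_rot: [-180.0, -0.0, 104.5]
wrist_force: [-0.4, -0.0, -1.2]
opening: 0.0581
grasp_force: 43.3
```

```bash
python3 -m handwheel '{"gripper":[-1,-1,-1,-1],"slide":[[0,2,15],[0,0,20],[0,0,10],[0,0,0]],"yaw":[0,0,0,0]}'
python3 - <<'E'
from h import *
s=grab("side","side2");im=s["img"][:,:,::-1]
p=proj(s,[.58,.022,.1]).astype(int);print(p)
a=im[p[1]-60:p[1]+60,p[0]-80:p[0]+80];cv2.imwrite("pics/s2.png",cv2.resize(a,None,fx=5,fy=5,interpolation=cv2.INTER_CUBIC))
E
```

```text
time: 5.4
ee_pos: [0.5789, 0.022, 0.1179]
tcp_rot: [-179.7, -0.1, 104.5]
wrist_force: [0.2, 0.0, -0.7]
opening: 0.0578
grasp_force: 43.3
[330 210]
```

View pics/s2.png

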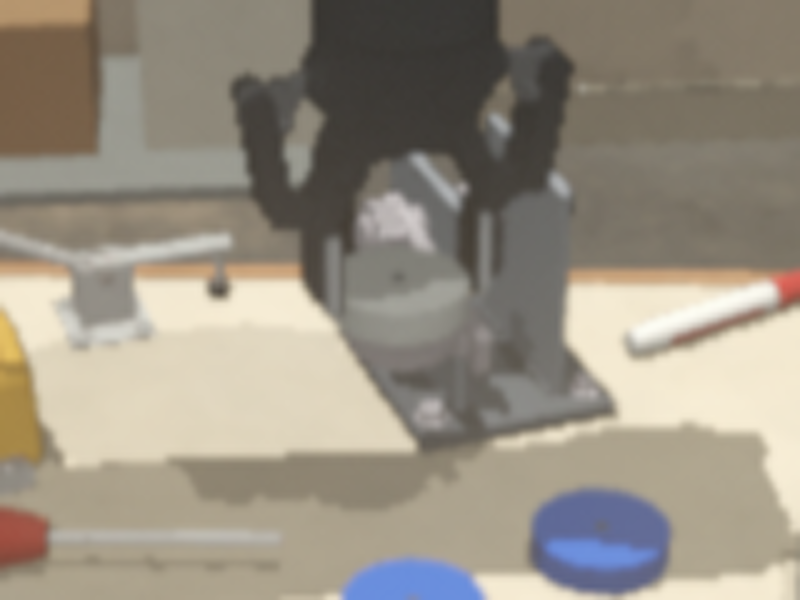

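```bash
python3 - <<'E'
from h import *
s=load("side2");print(plane(s,330,205.6,.111))
E
python3 -m handwheel '{"gripper":[-1,-1,-1],"slide":[[0,0,2],[0,0,2],[0,0,0]],"yaw":[0,0,0]}'
python3 -m handwheel '{"gripper":[-1,-1,-1],"slide":[[0,0,1],[0,0,1],[0,0,0]],"yaw":[0,0,0]}'
```

```text
[0.57863983 0.02355773 0.111     ]
time: 5.7
ee_pos: [0.5806, 0.0224, 0.1173]
tcp_rot: [180.0, 0.0, 104.6]
wrist_force: [0.6, -0.1, -1.2]
opening: 0.0577
grasp_force: 43.3
time: 5.95
ee_pos: [0.5803, 0.0225, 0.1148]
tcp_rot: [180.0, 0.0, 104.7]
wrist_force: [0.3, -0.2, -1.0]
opening: 0.0574
grasp_force: 43.3
```

```bash
python3 -m handwheel '{"gripper":[-1,-1,-1],"slide":[[0,0,1],[0,0,1],[0,0,0]],"yaw":[0,0,0]}'
python3 -m handwheel '{"gripper":[-1,-1],"slide":[[0,0,1.5],[0,0,0]],"yaw":[0,0]}'
python3 -m handwheel '{"gripper":[-1,-1],"slide":[[0,0,1.5],[0,0,0]],"yaw":[0,0]}'
```

```text
time: 6.2
ee_pos: [0.5804, 0.0223, 0.1129]
tcp_rot: [180.0, 0.0, 104.7]
wrist_force: [0.2, -0.3, 1.5]
opening: 0.0577
grasp_force: 43.5
time: 6.37
ee_pos: [0.5806, 0.022, 0.1119]
tcp_rot: [179.9, 0.1, 104.6]
wrist_force: [-0.9, -3.0, 6.1]
opening: 0.0579
grasp_force: 44.0
time: 6.53
ee_pos: [0.5807, 0.0217, 0.1109]
tcp_rot: [179.9, 0.1, 104.6]
wrist_force: [-2.1, -5.2, 10.1]
opening: 0.0581
grasp_force: 44.7
```

```bash
python3 -m handwheel '{"gripper":[0.5,0.6,0.8,0.8,0.8],"slide":[[0,0,0],[0,0,0],[0,0,0],[0,0,0],[0,0,0]],"yaw":[0,0,0,0,0]}'
python3 -m handwheel '{"gripper":[0.8,0.8,0.8,0.8,0.8,0.8,0.8],"slide":[[0,0,-5],[0,0,-15],[0,0,-30],[0,0,-30],[0,0,-20],[0,0,-20],[0,0,0]],"yaw":[0,0,0,0,0,0,0]}'
```

```text
time: 6.95
ee_pos: [0.5802, 0.0226, 0.1095]
tcp_rot: [-180.0, -0.0, 104.7]
wrist_force: [-0.7, -0.3, 0.0]
opening: 0.0768
grasp_force: 0.0
time: 7.53
ee_pos: [0.5814, 0.0226, 0.2346]
tcp_rot: [179.7, 0.1, 104.7]
wrist_force: [1.4, -0.5, 0.6]
opening: 0.077
grasp_force: 0.0
```

```bash
python3 -m handwheel '{"gripper":[0.8,0.8,0.8],"slide":[[0,0,0],[0,0,0],[0,0,0]],"yaw":[0.12,0.12,0.016]}'
python3 -m handwheel '{"gripper":[0.8,0.8,0.8,0.8,0.8,0.8,0.8],"slide":[[-34,-16,0],[-37,-17,0],[-37,-17,0],[-37,-17,5],[-37,-17,10],[-37,-17,10],[0,0,10]],"yaw":[0,0,0,0,0,0,0]}'
python3 - <<'E'
from h import *
t=grab("top","top3");s=grab("side","side3")
for c,X,n in((t,[.58,.022,.104],"t3"),(s,[.58,.022,.104],"s3")):
    p=proj(c,X).astype(int);print(n,p)
    a=c["img"][p[1]-25:p[1]+25,p[0]-40:p[0]+40,::-1];cv2.imwrite(f"pics/{n}.png",cv2.resize(a,None,fx=9,fy=9,interpolation=cv2.INTER_CUBIC))
a=np.vstack([cv2.imread("pics/t3.png"),cv2.imread("pics/s3.png")]);cv2.imwrite("pics/ts3.png",cv2.resize(a,(480,600)))
E
```

```text
time: 7.78
ee_pos: [0.5802, 0.0225, 0.2295]
tcp_rot: [-180.0, -0.0, 89.7]
wrist_force: [0.1, 0.1, 0.3]
opening: 0.077
grasp_force: 0.0
time: 8.37
ee_pos: [0.4768, -0.201, 0.1944]
tcp_rot: [-180.0, 0.1, 89.9]
wrist_force: [-0.5, 0.1, 0.4]
opening: 0.0772
grasp_force: 0.0
t3 [284 240]
s3 [330 208]
```

View pics/ts3.png

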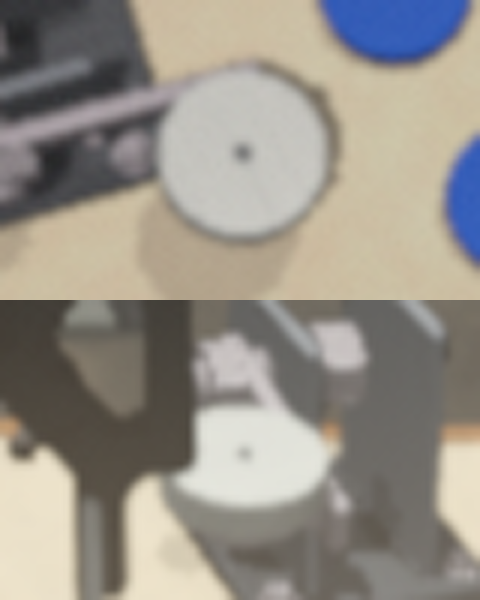

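The disc lies flat on the plate, following its tilt, with its hole at top (284.3,240.3) and side (330.5,208.5). Next I grasp the small disc.

```bash
python3 - <<'E'
from h import *
t=load("top3");s=load("side3");print(meet(t,(284.3,240.3),s,(330.5,208.5)))
E
python3 -m handwheel '{"gripper":[0.8,0.5,0.5,0.5,0.5,0.5,0.5],"slide":[[1,1,30],[0,0,35],[0,0,35],[0,0,35],[0,0,25],[0,0,11],[0,0,0]],"yaw":[0,0,0,0,0,0,0]}'
```

```text
(array([0.58018846, 0.02221422, 0.10486478]), np.float64(0.0011485261699967144))
time: 9.05
ee_pos: [0.4797, -0.1935, 0.0217]
tcp_rot: [-179.8, -0.1, 90.2]
wrist_force: [-0.9, -0.2, 0.1]
opening: 0.064
grasp_force: 0.0
```

```bash
python3 -m handwheel '{"gripper":[0.5,0.5,0.5],"slide":[[-3,0,0],[0,0,1],[0,0,0]],"yaw":[0,0,0]}'
```

```text
time: 9.3
ee_pos: [0.4818, -0.1985, 0.0248]
tcp_rot: [179.8, 0.1, 90.0]
wrist_force: [-0.0, 0.1, 0.1]
opening: 0.0642
grasp_force: 0.0
```

```bash
python3 -m handwheel '{"gripper":[0.5,0.5],"slide":[[0,-2,4],[0,0,0]],"yaw":[0,0]}'
python3 -m handwheel '{"gripper":[-1,-1,-1,-1,-1,-1,-1,-1],"slide":[[0,0,0],[0,0,0],[0,0,0],[0,0,0],[0,0,0],[0,0,0],[0,0,0],[0,0,0]],"yaw":[0,0,0,0,0,0,0,0]}' 40
```

```text
time: 9.47
ee_pos: [0.4785, -0.1982, 0.0192]
tcp_rot: [180.0, 0.0, 90.0]
wrist_force: [0.5, -0.1, -0.4]
opening: 0.0643
grasp_force: 0.0
time: 10.13
ee_pos: [0.4787, -0.1982, 0.0194]
tcp_rot: [180.0, 0.0, 90.0]
wrist_force: [-1.6, -0.2, 4.7]
opening: 0.0383
grasp_force: 40.3
```

```bash
python3 -m handwheel '{"gripper":[-1,-1,-1,-1,-1,-1],"slide":[[0,0,-10],[0,0,-25],[0,0,-40],[0,0,-40],[0,0,-40],[0,0,-25]],"yaw":[0,0,0,0,0,0]}'
python3 -m handwheel '{"gripper":[-1,-1,-1,-1,-1,-1,-1,-1],"slide":[[20,10,0],[37,17,0],[37,17,0],[37,17,0],[37,17,0],[34,15,0],[18,8,0],[0,0,0]],"yaw":[0,0,0,0,0,0,0,0]}'
python3 -m handwheel '{"gripper":[-1,-1,-1,-1],"slide":[[0,0,10],[0,0,10],[0,0,10],[0,0,0]],"yaw":[-0.12,-0.12,-0.02,0]}'
```

```text
time: 10.63
ee_pos: [0.4788, -0.1982, 0.2036]
tcp_rot: [179.8, 0.1, 90.0]
wrist_force: [-0.1, -0.3, -1.6]
opening: 0.0384
grasp_force: 40.3
time: 11.3
ee_pos: [0.5804, 0.0256, 0.1985]
tcp_rot: [-180.0, -0.0, 90.2]
wrist_force: [-0.2, -0.8, -1.7]
opening: 0.0387
grasp_force: 40.4
time: 11.63
ee_pos: [0.5786, 0.0215, 0.1669]
tcp_rot: [-179.8, -0.0, 104.8]
wrist_force: [0.4, -0.8, -0.7]
opening: 0.0382
grasp_force: 40.4
```

```bash
python3 -m handwheel '{"gripper":[-1,-1,-1,-1,-1],"slide":[[0,1.5,12],[0,0,15],[0,0,7],[0,0,0],[0,0,0]],"yaw":[0,0,0,0,0]}'
python3 - <<'E'
from h import *
s=grab("side","side4");p=proj(s,[.58,.022,.12]).astype(int);print(p)
a=s["img"][p[1]-60:p[1]+60,p[0]-80:p[0]+80,::-1];cv2.imwrite("pics/s4.png",cv2.resize(a,None,fx=5,fy=5,interpolation=cv2.INTER_CUBIC))
E
```

```text
time: 12.05
ee_pos: [0.5808, 0.0221, 0.1348]
tcp_rot: [-180.0, -0.0, 104.8]
wrist_force: [0.4, 0.1, -1.4]
opening: 0.0385
grasp_force: 40.4
[330 202]
```

View pics/s4.png

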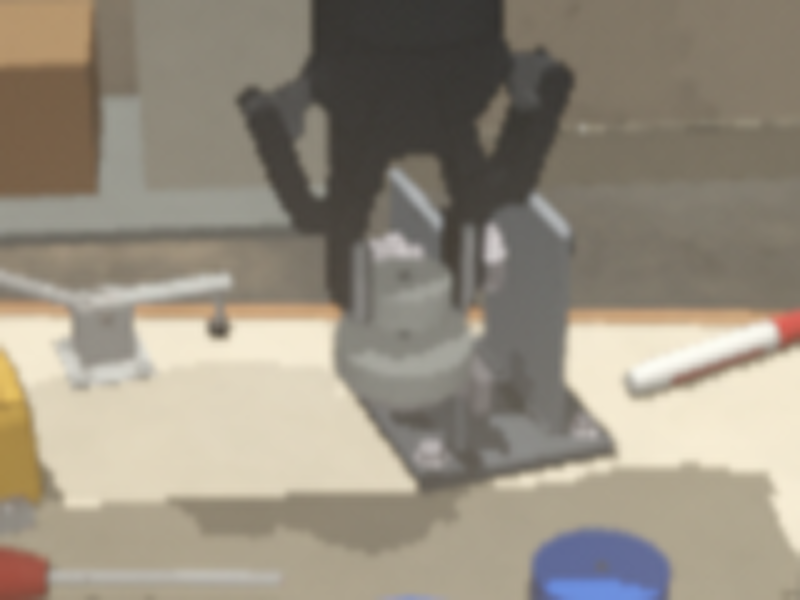

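The small disc hangs centred above the large one, its hole at crop (404,275) above the large disc's hole at (403,335). I lower it gently.

```bash
python3 -m handwheel '{"gripper":[-1,-1,-1],"slide":[[0,0,3],[0,0,3],[0,0,0]],"yaw":[0,0,0]}'
python3 -m handwheel '{"gripper":[-1,-1,-1],"slide":[[0,0,1],[0,0,1],[0,0,0]],"yaw":[0,0,0]}'
python3 -m handwheel '{"gripper":[-1,-1],"slide":[[0,0,1],[0,0,0]],"yaw":[0,0]}'
```

```text
time: 12.35
ee_pos: [0.5809, 0.0223, 0.1286]
tcp_rot: [-180.0, 0.0, 104.9]
wrist_force: [-1.4, -0.3, 0.2]
opening: 0.0382
grasp_force: 40.4
time: 12.6
ee_pos: [0.5809, 0.0223, 0.1267]
tcp_rot: [-180.0, -0.0, 104.9]
wrist_force: [0.3, -0.1, -0.3]
opening: 0.0384
grasp_force: 40.4
time: 12.77
ee_pos: [0.5809, 0.0223, 0.1258]
tcp_rot: [-180.0, -0.0, 104.9]
wrist_force: [-0.3, 0.0, 0.1]
opening: 0.0381
grasp_force: 40.4
```

```bash
python3 -m handwheel '{"gripper":[-1,-1],"slide":[[0,0,1],[0,0,0]],"yaw":[0,0]}'
python3 -m handwheel '{"gripper":[-1,-1],"slide":[[0,0,0.7],[0,0,0]],"yaw":[0,0]}'
```

```text
time: 12.93
ee_pos: [0.581, 0.0222, 0.125]
tcp_rot: [180.0, 0.0, 104.9]
wrist_force: [-1.0, -0.7, 1.4]
opening: 0.0382
grasp_force: 40.5
time: 13.1
ee_pos: [0.5811, 0.0222, 0.1247]
tcp_rot: [180.0, 0.0, 104.9]
wrist_force: [-1.4, -0.9, 4.4]
opening: 0.0386
grasp_force: 40.7
```

```bash
python3 -m handwheel '{"gripper":[-1,-1],"slide":[[0,0,0.8],[0,0,0]],"yaw":[0,0]}'
python3 -m handwheel '{"gripper":[0,0.2,0.4,0.4,0.4],"slide":[[0,0,0],[0,0,0],[0,0,0],[0,0,0],[0,0,0]],"yaw":[0,0,0,0,0]}'
python3 -m handwheel '{"gripper":[0.4,0.4,0.4,0.4,0.4,0.4],"slide":[[0,0,-3],[0,0,-15],[0,0,-30],[0,0,-30],[0,0,-30],[0,0,0]],"yaw":[0,0,0,0,0,0]}'
```

```text
time: 13.27
ee_pos: [0.5811, 0.0221, 0.1243]
tcp_rot: [179.9, 0.0, 104.9]
wrist_force: [-2.6, -0.9, 8.4]
opening: 0.0385
grasp_force: 41.0
time: 13.68
ee_pos: [0.5809, 0.0223, 0.1231]
tcp_rot: [-180.0, -0.0, 104.9]
wrist_force: [-0.2, 0.1, 0.6]
opening: 0.0599
grasp_force: 0.0
time: 14.18
ee_pos: [0.5823, 0.0224, 0.238]
tcp_rot: [179.5, 0.1, 104.9]
wrist_force: [0.7, -0.2, 1.1]
opening: 0.0596
grasp_force: 0.0
```

```bash
python3 -m handwheel '{"gripper":[0.6,0.6,0.6,0.6,0.6,0.6,0.6,0.6],"slide":[[0,-35,0],[0,-40,0],[0,-40,0],[0,-30,0],[0,0,0],[0,0,0],[0,0,0],[0,0,0]],"yaw":[0,0,0,0,-0.125,-0.125,-0.125,-0.125]}'
python3 -m handwheel '{"gripper":[0.6,0.6,0.6,0.6,0.6,0.6,0.6,0.6],"slide":[[0,0,0],[0,0,0],[0,0,0],[0,0,0],[0,0,0],[0,0,0],[0,0,0],[0,0,0]],"yaw":[-0.125,-0.125,-0.125,-0.125,-0.125,-0.125,-0.125,-0.125]}'
python3 -m handwheel '{"gripper":[0.6,0.6],"slide":[[0,0,0],[0,0,0]],"yaw":[-0.074,0]}'
python3 - <<'E'
from h import *
t=grab("top","top5");s=grab("side","side5")
L=[]
for c,n in((t,"t5"),(s,"s5")):
    p=proj(c,[.60,.075,.1]).astype(int);print(n,p)
    a=c["img"][p[1]-35:p[1]+35,p[0]-60:p[0]+60,::-1];L.append(cv2.resize(a,None,fx=4,fy=4,interpolation=cv2.INTER_CUBIC))
cv2.imwrite("pics/ts5.png",np.vstack(L))
E
```

```text
time: 14.85
ee_pos: [0.4406, -0.0151, 0.2317]
tcp_rot: [180.0, 0.0, 133.9]
wrist_force: [-0.4, -0.1, 0.4]
opening: 0.0687
grasp_force: 0.0
time: 15.52
ee_pos: [0.4408, -0.0149, 0.2314]
tcp_rot: [-180.0, 0.0, -168.8]
wrist_force: [-0.4, -0.4, 1.0]
opening: 0.0684
grasp_force: 0.0
time: 15.68
ee_pos: [0.4408, -0.015, 0.2315]
tcp_rot: [-180.0, 0.0, -164.7]
wrist_force: [0.5, 0.3, 0.2]
opening: 0.0684
grasp_force: 0.0
t5 [259 232]
s5 [337 198]
```

View pics/ts5.png

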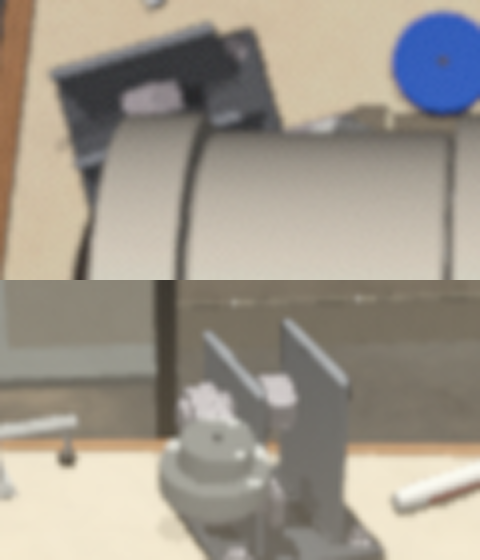

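```bash
python3 - <<'E'
from h import *
t=load("top0");t5=load("top5");s=load("side5")
print("head top0",plane(t,195+134.5/3.2,170+167/3.2,.097).round(4),"top5 rear-top",plane(t5,259-60+152/4,232-35+97/4,.1).round(4))
print("small top",plane(s,331,202.25,.12).round(4))
print("head meet",meet(t,(236.9,222.2),s,(337-60+278/4,198-35+105/4)))
E
python3 -m handwheel '{"gripper":[0.5,0.4,0.4,0.4,0.4,0.4,0.4,0.4],"slide":[[-30,12,0],[-36,14,0],[-36,14,0],[-36,14,0],[-36,14,0],[-34,14,0],[-5,2,0],[0,0,0]],"yaw":[0,0,0,0,0,0,0,0]}'
```

```text
head top0 [0.6247 0.1231 0.097 ] top5 rear-top [0.6261 0.1226 0.1   ]
small top [0.5805 0.0215 0.12  ]
head meet (array([0.62502472, 0.12327593, 0.09757661]), np.float64(0.0009265623856754043))
time: 16.45
ee_pos: [0.6257, 0.123, 0.2291]
tcp_rot: [180.0, -0.2, -165.0]
wrist_force: [-0.7, -0.1, -0.0]
opening: 0.0601
grasp_force: 0.0
```

```bash
python3 -m handwheel '{"gripper":[0.4,0.4,0.4,0.4,0.4,0.4,0.4],"slide":[[1,0,25],[0,0,30],[0,0,30],[0,0,25],[0,0,18],[0,0,13],[0,0,0]],"yaw":[0,0,0,0,0,0,0]}'
python3 -m handwheel '{"gripper":[0.4,0.4],"slide":[[0,0,0],[0,0,0]],"yaw":[0,0]}'
```

```text
time: 17.03
ee_pos: [0.6219, 0.1204, 0.0881]
tcp_rot: [180.0, -0.2, -165.0]
wrist_force: [-0.1, -0.1, -0.5]
opening: 0.06
grasp_force: 0.0
time: 17.2
ee_pos: [0.6242, 0.1211, 0.0923]
tcp_rot: [-180.0, 0.1, -165.0]
wrist_force: [-0.2, -0.3, -0.3]
opening: 0.0601
grasp_force: 0.0
```

```bash
python3 -m handwheel '{"gripper":[0.4,0.4,0.4],"slide":[[0,2,6],[0,0,0],[0,0,0]],"yaw":[0,0,0]}'
python3 -m handwheel '{"gripper":[-1,-1,-1,-1,-1,-1,-1,-1],"slide":[[0,0,0],[0,0,0],[0,0,0],[0,0,0],[0,0,0],[0,0,0],[0,0,0],[0,0,0]],"yaw":[0,0,0,0,0,0,0,0]}' 40
cat > look.py <<'E'
import sys
from h import *
n=sys.argv[1];s=grab("side","s_"+n)
a=s["img"];hsv=cv2.cvtColor(a,cv2.COLOR_RGB2HSV)
g0=load("side5")["img"];p=(331,205)
d=[]
# vertical/horizontal shift of the disc stack against the resting picture
T=g0[188:232,310:350];r=cv2.matchTemplate(a[170:250,290:370],T,cv2.TM_SQDIFF_NORMED);print("shift px (u,v)",np.array(cv2.minMaxLoc(r)[2])-[20,18],"score",r.min().round(4))
E
python3 look.py a
```

```text
time: 17.45
ee_pos: [0.6232, 0.1234, 0.0846]
tcp_rot: [-180.0, 0.0, -164.9]
wrist_force: [-0.5, -0.8, 0.2]
opening: 0.0593
grasp_force: 0.0
time: 18.12
ee_pos: [0.6224, 0.1266, 0.0847]
tcp_rot: [179.6, 0.0, -164.8]
wrist_force: [-5.3, 15.6, 1.6]
opening: 0.0292
grasp_force: 39.7
shift px (u,v) [-1  0] score 0.0785
```

```bash
python3 -m handwheel '{"gripper":[-1,-1,-1,-1],"slide":[[0,3,1],[0,0,1.5],[0,0,1.5],[0,0,0]],"yaw":[0,0,0,0]}'
python3 look.py b
python3 - <<'E'
from h import *
L=[cv2.resize(load(n)["img"][165:235,285:385,::-1],None,fx=4,fy=4,interpolation=cv2.INTER_CUBIC) for n in("side5","s_b")]
cv2.imwrite("pics/cmp.png",np.hstack(L))
E
```

```text
time: 18.5
ee_pos: [0.6224, 0.1268, 0.0846]
tcp_rot: [180.0, 0.2, -164.9]
wrist_force: [-12.1, -0.5, 25.6]
opening: 0.0295
grasp_force: 42.6
shift px (u,v) [-1  0] score 0.0787
```

View pics/cmp.png

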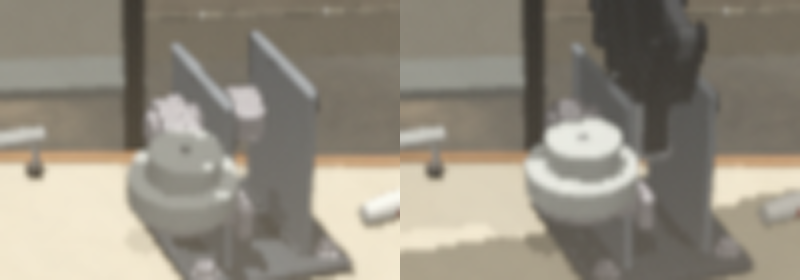

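Right half of the comparison: the stack's hole has risen from (331,202.3) to about (330.5,199), so the arm has already moved up. I have used all ten pictures and will measure from pixels from here on.

```bash
cat > ang.py <<'E'
import sys
from h import *
B=np.array([.6247,.1231,0]);th=np.radians(15.1);Rz=np.array([[np.cos(th),-np.sin(th),0],[np.sin(th),np.cos(th),0],[0,0,1]])
def top(j,h):  # point h above plate centre, joint angle j
    a=.12-j;y,z=-.085,.013+h;return B+Rz@np.array([-.070,y*np.cos(a)-z*np.sin(a),.085+y*np.sin(a)+z*np.cos(a)])
def hole(c,win):
    u0,u1,v0,v1=win;g=cv2.cvtColor(c["img"],cv2.COLOR_RGB2GRAY)[v0:v1,u0:u1].astype(float)
    d=cv2.GaussianBlur(g,(0,0),3)-g;d=np.clip(d-.5*d.max(),0,None);V,U=np.mgrid[v0:v1,u0:u1];return (U*d).sum()/d.sum(),(V*d).sum()/d.sum()
if __name__=="__main__":
    s=load("side5")
    for j in(0,.06,.12,.2): print(j,"expect",proj(s,top(j,.032)).round(2))
    for n in sys.argv[1:]: print(n,np.round(hole(load(n),(326,336,195,206)),2))
E
python3 ang.py side5 s_a s_b
```

```text
0 expect [331.14 203.21]
0.06 expect [330.79 200.46]
0.12 expect [330.39 197.71]
0.2 expect [329.78 194.03]
side5 [334.17 196.68]
s_a [329.93 202.43]
s_b [330.11 203.52]
```

Run:
```python
from h import *
for n in("side5","s_a","s_b"):
    g=cv2.cvtColor(load(n)["img"],cv2.COLOR_RGB2GRAY);print(n,"cols 327-335, rows 194-206");print(g[194:207,327:336])
```

```text
side5 cols 327-335, rows 194-206
[[204 203 201 200 206 205 193 168 137]
 [204 205 206 207 205 207 201 174 138]
 [204 208 211 209 200 208 208 190 150]
 [192 199 205 204 200 208 211 205 177]
 [174 178 183 184 183 188 197 210 203]
 [165 165 167 167 167 168 174 189 189]
 [163 163 162 160 159 161 164 169 169]
 [164 163 159 146 143 150 161 163 163]
 [164 163 158 137 129 142 158 163 162]
 [164 164 161 151 144 151 160 163 163]
 [164 164 163 160 158 160 162 162 162]
 [164 164 163 162 162 162 163 163 167]
 [161 162 162 162 163 163 163 163 175]]
s_a cols 327-335, rows 194-206
[[152 148 146 143 143 146 158 150 132]
 [173 175 175 175 176 186 206 201 186]
 [210 215 216 216 216 219 226 225 220]
 [227 230 229 226 227 229 232 232 231]
 [232 231 224 212 215 227 231 232 232]
 [233 229 215 195 199 219 229 231 231]
 [233 231 224 216 217 225 230 231 231]
 [233 232 230 229 229 230 231 231 231]
 [231 231 231 231 231 231 231 231 229]
 [222 223 225 225 225 224 225 223 218]
 [187 190 197 199 198 197 196 190 181]
 [149 153 159 161 161 160 159 151 145]
 [137 139 141 141 141 141 141 139 136]]
s_b cols 327-335, rows 194-206
[[152 152 149 151 164 167 162 155 136]
 [178 177 177 186 208 213 212 208 192]
 [216 216 216 219 227 229 229 227 222]
 [230 229 227 225 226 230 231 232 231]
 [232 229 217 206 206 224 231 232 231]
 [232 227 208 192 195 218 229 231 231]
 [233 230 222 216 217 225 229 230 230]
 [232 232 230 229 229 230 231 231 231]
 [230 230 230 230 230 231 231 230 227]
 [217 220 221 222 222 223 223 219 209]
 [181 184 186 187 187 188 188 183 172]
 [146 148 149 150 150 150 150 148 144]
 [137 138 139 140 139 139 139 138 137]]
```

```bash
cat > ho.py <<'E'
import sys
from h import *
n=sys.argv[1];c=grab("side","s_"+n);g=cv2.cvtColor(c["img"],cv2.COLOR_RGB2GRAY).astype(float)
w=g[192:202,326:335];bg=cv2.morphologyEx(w,cv2.MORPH_CLOSE,np.ones((5,7)));d=np.clip(bg-w-4,0,None)
k=np.unravel_index(d[2:-2,2:-2].argmax(),d[2:-2,2:-2].shape);r,q=k[0]+2,k[1]+2
p=d[r-2:r+3,q-2:q+3];V,U=np.mgrid[-2:3,-2:3];v=192+r+(V*p).sum()/p.sum();u=326+q+(U*p).sum()/p.sum()
print("hole",round(u,2),round(v,2),"joint~",round((202.0-v)/45.8,3))
E
python3 ho.py b2
python3 -m handwheel '{"gripper":[-1,-1,-1],"slide":[[0,-2,0],[0,-1.5,1.5],[0,0,0]],"yaw":[0,0,0]}'; python3 ho.py c
python3 -m handwheel '{"gripper":[-1,-1,-1],"slide":[[0,0,1.5],[0,0,1.5],[0,0,0]],"yaw":[0,0,0]}'; python3 ho.py d
```

```text
hole 330.32 198.85 joint~ 0.069
time: 18.85
ee_pos: [0.6226, 0.1267, 0.0838]
tcp_rot: [179.6, 0.2, -164.7]
wrist_force: [-19.2, 17.1, 31.0]
opening: 0.0296
grasp_force: 37.6
hole 330.28 196.98 joint~ 0.11
time: 19.15
ee_pos: [0.6228, 0.1268, 0.0834]
tcp_rot: [179.6, 0.3, -164.7]
wrist_force: [-26.4, 14.5, 46.8]
opening: 0.0294
grasp_force: 39.7
hole 329.95 196.89 joint~ 0.112
```

```bash
python3 -m handwheel '{"gripper":[-1,-1,-1,-1,-1,-1,-1,-1],"slide":[[0,0,0],[0,0,0],[0,0,0],[0,0,0],[0,0,0],[0,0,0],[0,0,0],[0,0,0]],"yaw":[0,0,0,0,0,0,0,0]}'; python3 ho.py e
python3 -m handwheel '{"gripper":[-1,-1,-1,-1,-1,-1,-1,-1],"slide":[[0,0,0],[0,0,0],[0,0,0],[0,0,0],[0,0,0],[0,0,0],[0,0,0],[0,0,0]],"yaw":[0,0,0,0,0,0,0,0]}'; python3 ho.py f
python3 - <<'E'
from ang import *
t=grab("top","t_f");print("expect small top",proj(t,top(.115,.032)));g=cv2.cvtColor(load("s_f")["img"],cv2.COLOR_RGB2GRAY);print(g[192:202,326:335])
E
```

```text
time: 19.87
ee_pos: [0.6228, 0.1268, 0.0834]
tcp_rot: [179.6, 0.3, -164.7]
wrist_force: [-25.7, 14.8, 47.0]
opening: 0.0295
grasp_force: 39.7
hole 329.94 196.83 joint~ 0.113
time: 20.58
ee_pos: [0.6228, 0.1268, 0.0835]
tcp_rot: [179.6, 0.3, -164.7]
wrist_force: [-26.3, 15.2, 46.4]
opening: 0.0293
grasp_force: 39.7
hole 329.94 196.88 joint~ 0.112
expect small top [283.1605194  238.81478013]
[[150 151 152 145 128 120 119 118 113]
 [153 157 161 157 155 165 167 166 164]
 [162 175 180 179 187 207 213 213 213]
 [189 209 214 210 212 223 228 229 229]
 [219 226 225 210 206 217 228 231 231]
 [230 231 227 208 198 210 226 231 231]
 [232 232 230 222 218 222 228 231 230]
 [232 232 231 229 228 229 230 230 230]
 [226 228 229 229 229 229 229 228 226]
 [203 212 217 219 219 219 218 214 207]]
```

The arm is steady at about 0.112 rad with a 40 N grip, and the stack is centred, so I hand it in.

```bash
python3 -c "
from workcell import ticket;print(ticket.job_done())"
```

```text
the job is handed in; nothing more can be done
None
```

I handed the job in at about 20.6 s of robot time (no verdict came back): both discs are stacked centred on the plate, and the gripper holds the bolt head at about 40 N with the arm steady at about 0.11 rad (level is 0.12).

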